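# Open the roll-top thread case on the leatherworker's bench

## Task

Open the thread case, the roll-top case with the orange pull: raise its slatted shutter by the pull along the curved side tracks, all the way up and back, so that it stays open by itself, then let go. Leave the other roll-top case, the one with the blue pull, shut.

Things in the scene. Friction and masses are not known exactly. Their poses are not given: they have to be found in the camera images.
- thread_case: Fixed wooden roll-top case with the orange pull: 292 mm deep, 196 wide, 196 high, half-round cheeks, slatted shutter between them, fixed hood at the back. Origin: centre of its underside. Its -x points out of its front (to the robot, yaw within 15 deg), y along its width, z up. The slats (outer radius 134 mm) run on circular tracks about a level axis along y, 45 mm above the origin.
- thread_pull (a point): Centre of the orange pull: barrel 40 mm long along the case's y (this point's y), 22 mm thick, mid-width, on a 12 mm stem at its middle; its flat end faces are free to pinch from above. It moves on a circle of 170 mm radius about the tracks' axis, 36 mm off the slats: shut, 12 deg above level (166 mm in front of the axis, 80 mm above the bench); fully open, 92 deg (above the axis, 215 mm up).
- thread_shutter (a joint): Angle of that shutter about the tracks' axis, rad: 0 shut (the start), grows as the pull goes up and back, 1.40 open at the stop. It weighs 0.25 to 0.5 kg; 1 to 4 N at the pull move it. Let go below about 0.5 it slides shut, half-way it may hang where left, beyond about 1.1 its own weight carries it back onto the open stop, where it stays.
- punch_shutter (a joint): The same angle for the shutter of the other roll-top case: alike in size and make but with a blue pull, standing beside the thread case on either side. 0 shut; it is to stay shut.

How it is judged:
At the end, for the whole second after the job is handed in: The shutter of the thread case (orange pull) is open to at least 1.2 rad of its 1.40 rad and stays there at rest, let go; the shutter of the other case (blue pull) is shut, within 0.15 rad (value of joint thread_shutter above 1.2 rad and velocity of joint thread_shutter between -0.05 and 0.05 rad/s and value of joint punch_shutter below 0.15 rad); the robot touches nothing.
It fails at once if the shutter of the other case (blue pull) is raised by more than 0.25 rad (value of joint punch_shutter above 0.25 rad).
It also fails if it takes over 35 s, if anything falls off the work surface, if the arm or the gripper's body presses on something with over 40 N, if the wrist force passes 120 N, or if a joint passes its speed limit or range.

## Robot

A 7-joint arm with a two-finger parallel gripper is mounted at the origin on the work surface. World frame = base frame: x ahead of the robot, y to its left, z up, the work surface at z = 0. Lengths are in m, angles in rad, forces in N, time in s.
With the tool pointing down it reaches from about 0.4 to 0.85 m from the base axis. Payload 4.5 kg.
Tool frame: the origin (TCP) lies between the finger pads; the fingertips stand 11 mm ahead of it and the grasp point (between the pads) lies 8 mm behind it (r.nose_length is the distance from the TCP to the fingertips, in m); z points along the fingers, y is the line along which they close (so a half turn about z gives the same grasp; the last joint's range is limited). The gripper opens to 88 mm and grips with 3 to 60 N. Pads are 18 mm wide; open, the fingers measure 123 mm over their backs; the gripper's body (75 mm by 187 mm) begins 45 mm behind the grasp point.
Start: joints at [1.383, 0.689, -0.195, 1.565, 0.157, 0.902, -0.215], TCP at [0.138, -0.61, 0.221] pointing down, gripper open.
Joint ranges: [-3.01, 3.01], [-0.46, 2.08], [-1.47, 1.51], [0.13, 2.56], [-1, 4.14], [0.04, 2.09], [-2.66, 2.66]. Speed limits (rad/s): [2.57, 2.57, 3.14, 3.14, 3.14, 3.14, 3.14].

## Interface

Orientations are given as a unit quaternion [x, y, z, w].
In Python, from plant import get_state, snapshot, camera_model, r gives the robot as it stands.
- The arm moves only by the shell command python3 -m inch 'ROWS' [FORCE]. ROWS is text: rows parted by semicolons, each of 7 numbers parted by spaces: the opening, from -1 (shut) to 1 (fully open), then the shift along the tool's x, y, z in m, then the turn, a rotation vector about the tool's x, y, z in rad. A call has 1 to 20 rows; each row shifts and turns the commanded pose from where the row before left it, along the tool's axes as they then stand; what a row does not reach is not made up. A row lasts 1/12 s, in which the tool goes at most 41.7 mm and 7.16 degrees, less where a joint would pass 70% of its speed; a pose out of reach is approached as far as the arm can. A call is refused whole if a number of a shift passes 0.0417 or a number of a turn 0.125, either way. A call with a gripper value outside its range is refused whole. The fingers move at their own pace and stop on an object; FORCE is the grip in N (left out, the last holds). Time passes only in rows, so rows that do not move let the fingers close. It gives the time, the measured TCP pose, the force, the opening and the grip force at its end, in the units of the state.
- get_state(): the state, without advancing time (a new reading comes with each control period).
- snapshot(name): name is "scene" or "side" or "wrist"; returns (picture, depth): 420x560x3 uint8, red, green, blue; 420x560 float32, m along the optical axis (not along the pixel's ray), 0 where there is no reading.
- camera_model(name): a dict with "intrinsics" (3x3 intrinsics, pixels), "dist" ([k1, k2, p1, p2, k3] as OpenCV has them; the pictures are not rectified), "view" (4x4, takes a point from world to camera coordinates). Camera axes: x right, y down, z forward; pixel columns grow to the right and rows downward; lengths in m; the calibration is good to about 2 mm. A picture is of the moment at which its call begins: read the wrist's pose just before it. camera_model takes no time and is no camera call; for the wrist camera it gives the pose at the moment of the call.
- r.finish_job(): hands the job in; it is judged then, once.
The state is a dict: "clock": time; "q": joint angles; "qd": joint speeds; "joint_torque": joint torques, N m; "tool_pos": TCP position; "eef_rot": TCP orientation; "contact_force": force on the tool from outside, world axes, zero at the start; "moment": the same for the moment, N m; "opening": opening from 0.0 (shut) to 1.0 (fully open); "finger_force": force on a finger pad.
Only numpy, scipy, OpenCV 4.12 (cv2) and the standard library are available. Lean on these libraries where they do the work, as an engineer would, in place of code of your own. Each camera call takes 0.05 s, during which the arm holds its last target. There are 200 camera calls.

## Working session

There is one attempt and no reset: what is moved stays moved. The work goes in short steps, Python scripts to look and compute and a shell command to move; the robot and the scene stay as the last step left them, time stands still between calls to the robot, and variables do not carry over. Pictures are saved under pics/ and viewed, at most 10 in all, crops included, and the job is handed in when it is done.

```bash
mkdir -p pics; ls; cat > h.py <<'E'
import numpy as np,cv2
from plant import get_state,snapshot,camera_model,r
def pts(name,uv,d):
    m=camera_model(name);K=np.array(m["intrinsics"]);V=np.array(m["view"])
    n=cv2.undistortPoints(np.array(uv,float).reshape(-1,1,2),K,np.array(m["dist"]))[:,0]
    c=np.c_[n*np.array(d)[:,None],d]
    return (c-V[:3,3])@V[:3,:3]
def mask(im,lo,hi):
    return cv2.inRange(cv2.cvtColor(im,cv2.COLOR_RGB2HSV),lo,hi)
E
python3 - <<'E'
from h import *
s=get_state();print(s)
ims=[]
for n in("scene","side"):
    im,d=snapshot(n);ims.append(im);np.savez(f"{n}.npz",im=im,d=d)
    for c,lo,hi in(("or",(5,150,120),(18,255,255)),("bl",(100,120,60),(125,255,255))):
        m=mask(im,lo,hi)
        k,l,st,ce=cv2.connectedComponentsWithStats(m)
        for i in range(1,k):
            if st[i,4]<30: continue
            v,u=np.nonzero((l==i)&(d>0))
            if len(u)==0: continue
            p=pts(n,np.c_[u,v],d[v,u]);print(n,c,ce[i].round(),st[i,4],np.median(p,0).round(3),np.percentile(p,2,axis=0).round(3),np.percentile(p,98,axis=0).round(3))
big=np.vstack(ims);cv2.imwrite("pics/a.png",cv2.resize(big[:,:,::-1],(400,600)))
cv2.imwrite("pics/s.png",ims[0][:,:,::-1])
E
```

```text
pics
{'clock': 0.0, 'q': array([ 1.38285044,  0.68995928, -0.19452456,  1.5663173 ,  0.15731683,
        0.90251907, -0.21509132]), 'qd': array([-8.12527413e-04, -1.51590249e-03,  4.85786213e-04, -7.86333745e-04,
       -7.85224303e-04, -5.42467339e-05, -1.28387098e-04]), 'joint_torque': array([-2.05783813e-04, -5.27566981e+01, -1.26699541e+00, -1.53433943e+01,
       -5.26370213e-02,  6.43874315e-03,  1.84394326e-04]), 'tool_pos': array([ 0.13726364, -0.60906873,  0.22003288]), 'eef_rot': array([ 9.93853484e-01,  1.10699747e-01, -1.70423752e-04, -8.88220663e-04]), 'contact_force': array([ 0.37632925, -0.76480886, -0.54982454]), 'moment': array([-0.00783493,  0.0224289 ,  0.01014613]), 'finger_force': 0.0, 'opening': 1.0012976223393513}
scene or [248.  90.] 16385 [0.866 0.082 0.003] [ 0.783 -0.621 -0.002] [0.943 0.764 0.025]
scene or [146.  41.] 178 [0.919 0.378 0.066] [0.9   0.36  0.062] [0.938 0.396 0.07 ]
scene or [166.  44.] 165 [0.919 0.326 0.066] [0.901 0.307 0.063] [0.937 0.343 0.069]
scene or [187.  47.] 173 [0.919 0.273 0.066] [0.902 0.255 0.063] [0.938 0.291 0.069]
scene or
[... 3154 characters left out ...]
205 [ 0.455 -0.144  0.09 ] [ 0.447 -0.162  0.084] [ 0.466 -0.125  0.094]
side or [405.  31.] 890 [0.367 0.473 0.012] [ 0.318  0.428 -0.002] [0.425 0.509 0.017]
side or [327. 107.] 280 [0.453 0.184 0.088] [ 0.403  0.162 -0.002] [0.464 0.244 0.092]
side or [211. 122.] 159 [ 0.313 -0.     0.001] [ 0.272 -0.026 -0.002] [0.344 0.027 0.051]
side or [424. 170.] 4271 [0.669 0.199 0.18 ] [0.633 0.126 0.161] [0.706 0.278 0.189]
side or [247. 300.] 5703 [ 0.675 -0.141  0.18 ] [ 0.642 -0.217  0.162] [ 0.709 -0.063  0.189]
side or [169. 306.] 30 [ 0.602 -0.249  0.096] [ 0.567 -0.265 -0.002] [ 0.633 -0.234  0.193]
side bl [181. 205.] 187 [ 0.461 -0.144  0.09 ] [ 0.452 -0.161  0.085] [ 0.468 -0.127  0.093]
```

View pics/s.png

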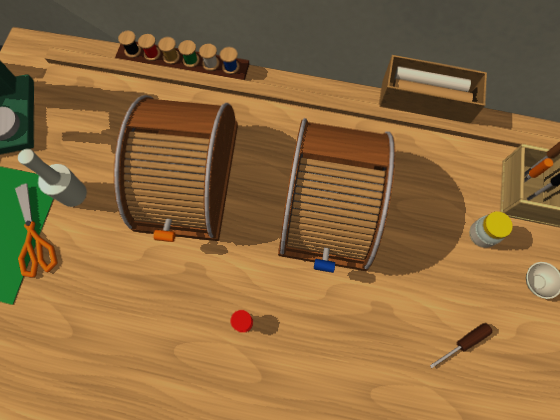

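The scene shows the orange-pull case on the left (pull at px 164,236) and the blue-pull case on the right (324,265). I'll refine the pull and the case yaw.

```bash
cat >> h.py <<'E'
from scipy.spatial.transform import Rotation as R
def to(target,yaw=None):
    s=get_state();Rm=R.from_quat(s["eef_rot"])
    d=Rm.inv().apply(np.array(target)-s["tool_pos"])
    print("tcp",s["tool_pos"].round(4),"tool x",Rm.apply([1,0,0]).round(3),"z",Rm.apply([0,0,1]).round(3),"shift",d.round(4))
    if yaw is not None:
        g=R.from_matrix(np.array([[np.cos(yaw),np.sin(yaw),0],[np.sin(yaw),-np.cos(yaw),0],[0,0,-1]]))
        print("turn",(Rm.inv()*g).as_rotvec().round(4))
E
python3 - <<'E'
from h import *
for n in("scene","side"):
    z=np.load(n+".npz");im,d=z["im"],z["d"]
    v,u=np.nonzero(d>0);P=pts(n,np.c_[u,v],d[v,u])
    hsv=cv2.cvtColor(im,cv2.COLOR_RGB2HSV)[v,u]
    box=(abs(P[:,0]-.455)<.04)&(abs(P[:,1]-.17)<.06)&(P[:,2]>.06)&(P[:,2]<.1)
    o=box&(hsv[:,0]<18)&(hsv[:,1]>200)&(hsv[:,2]>120)
    q=P[o];print(n,"pull",len(q),q.mean(0).round(4),q.min(0).round(3),q.max(0).round(3), u[o].mean(),v[o].mean())
    b=(P[:,0]>.5)&(P[:,0]<.63)&(abs(P[:,1]-.185)<.05)&(P[:,2]>.1)&(P[:,2]<.174)
    q=P[b]
    for _ in range(3):
        rho=np.sqrt(.134**2-(q[:,2]-.045)**2)
        A=np.c_[q[:,:2],np.ones(len(q))];x=np.linalg.lstsq(A,-rho,rcond=None)[0];e=A@x+rho;q=q[abs(e)<2*e.std()]
    nn=np.hypot(*x[:2]);print("n",nn,"yaw deg",np.degrees(np.arctan2(x[1],x[0])),"k",-x[2],len(q),e.std())
to([.40,-.40,.33])
E
```

```text
scene pull 195 [0.4495 0.1821 0.0898] [0.44  0.163 0.081] [0.461 0.203 0.095] 163.4 235.22051282051282
n 0.9972478361387491 yaw deg 5.131227289395977 k 0.6307018817968465 2171 0.003111232558356709
side pull 174 [0.4543 0.1808 0.0895] [0.444 0.162 0.083] [0.463 0.201 0.094] 326.9942528735632 107.35057471264368
n 0.9475406028423652 yaw deg 5.2345608395793235 k 0.605173055057776 1895 0.0028296545465333264
tcp [ 0.1373 -0.6091  0.2201] tool x [ 0.975  0.22  -0.   ] z [-0.     0.002 -1.   ] shift [ 0.3023 -0.1464 -0.1097]
```

```bash
python3 -m inch '1 0.03 -0.015 -0.011 0 0 0;1 0.03 -0.015 -0.011 0 0 0;1 0.03 -0.015 -0.011 0 0 0;1 0.03 -0.015 -0.011 0 0 0;1 0.03 -0.015 -0.011 0 0 0;1 0.03 -0.015 -0.011 0 0 0;1 0.03 -0.015 -0.011 0 0 0;1 0.03 -0.015 -0.011 0 0 0;1 0.03 -0.015 -0.011 0 0 0;1 0.03 -0.015 -0.011 0 0 0;1 0 0 0 0 0 0;1 0 0 0 0 0 0' 15
python3 -c "
from h import *
to([.43,.18,.30],np.radians(6))"
```

```text
clock: 1.1
tool_pos: [0.3992, -0.3955, 0.3312]
eef_rot: [0.994, 0.113, 0.001, 0.0]
contact_force: [-1.4, -0.5, -0.2]
opening: 0.999
finger_force: 0.0
tcp [ 0.3992 -0.3955  0.3312] tool x [0.974 0.225 0.001] z [ 0.001  0.    -1.   ] shift [ 0.1595 -0.5538  0.0312]
turn [ 1.000e-04 -1.300e-03  1.223e-01]
```

```bash
python3 -m inch '1 0.0107 -0.037 0 0 0 0;1 0.0107 -0.037 0 0 0 0;1 0.0107 -0.037 0 0 0 0;1 0.0107 -0.037 0 0 0 0;1 0.0107 -0.037 0 0 0 0;1 0.0107 -0.037 0 0 0 0;1 0.0107 -0.037 0 0 0 0;1 0.0107 -0.037 0 0 0 0;1 0.0107 -0.037 0 0 0 0;1 0.0107 -0.037 0 0 0 0;1 0.0107 -0.037 0 0 0 0;1 0.0107 -0.037 0 0 0 0;1 0.0107 -0.037 0 0 0 0;1 0.0107 -0.037 0 0 0 0;1 0.0107 -0.037 0.03 0 0 0;1 0 0 0 0 0 0.06;1 0 0 0 0 0 0.06;1 0 0 0 0 0 0'
python3 - <<'E'
from h import *
to([.4525,.182,.08],np.radians(6))
im,d=snapshot("wrist")
cv2.imwrite("pics/w.png",im[:,:,::-1])
v,u=np.nonzero(d>0);P=pts("wrist",np.c_[u,v],d[v,u])
hsv=cv2.cvtColor(im,cv2.COLOR_RGB2HSV)[v,u]
o=(abs(P[:,0]-.455)<.04)&(abs(P[:,1]-.18)<.06)&(P[:,2]>.065)&(P[:,2]<.1)&(hsv[:,0]<18)&(hsv[:,1]>200)&(hsv[:,2]>120)
q=P[o]
if len(q)>20:
    print("pull",len(q),q.mean(0).round(4),q.min(0).round(4),q.max(0).round(4),(u[o].mean(),v[o].mean()))
    c,(w,h),a=cv2.minAreaRect((q[:,:2]*1000).astype(np.float32));print(c,w,h,a)
E
```

```text
clock: 2.6
tool_pos: [0.4311, 0.1723, 0.3041]
eef_rot: [0.999, 0.05, -0.001, 0.001]
contact_force: [0.1, 0.2, -0.5]
opening: 0.999
finger_force: 0.0
tcp [0.4311 0.1723 0.3041] tool x [ 0.995  0.099 -0.002] z [-0.002 -0.002 -1.   ] shift [ 0.0227 -0.008   0.2241]
turn [ 0.0019  0.0022 -0.0056]
pull 517 [0.4533 0.1843 0.0905] [0.4425 0.1653 0.0857] [0.4635 0.2031 0.0938] (np.float64(271.4854932301741), np.float64(157.31914893617022))
(453.17633056640625, 184.2560577392578) 18.267498016357422 37.09333038330078 5.778542995452881
```

View pics/w.png

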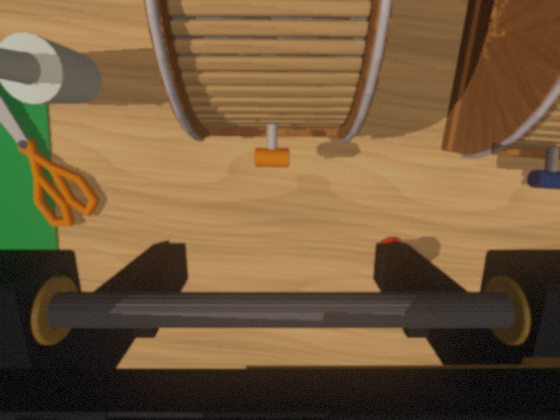

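The wrist view shows the pull at (271,157). It is square to the tool and the way down is clear, so I descend and pinch.

```bash
python3 -m inch '1 0.0105 -0.0045 0 0 0 0;1 0.0105 -0.0045 0.02 0 0 0;1 0 0 0.036 0 0 0;1 0 0 0.036 0 0 0;1 0 0 0.036 0 0 0;1 0 0 0.036 0 0 0;1 0 0 0.034 0 0 0;1 0 0 0.02 0 0 0;1 0 0 0.01 0 0 0;1 0 0 0 0 0 0;1 0 0 0 0 0 0'
python3 -c "
from h import *
to([.453,.1835,.075],np.radians(6));print(get_state()['contact_force'])"
```

```text
clock: 3.57
tool_pos: [0.4515, 0.1837, 0.077]
eef_rot: [0.999, 0.051, -0.0, 0.0]
contact_force: [1.0, -0.2, 0.1]
opening: 1.003
finger_force: 0.0
tcp [0.4515 0.1837 0.077 ] tool x [ 0.995  0.101 -0.001] z [-0.001 -0.001 -1.   ] shift [0.0015 0.0003 0.002 ]
turn [ 0.0008  0.0006 -0.0036]
[ 0.9610437  -0.18769912  0.10447946]
```

```bash
python3 -m inch '-1 0.001 0 0.002 0 0 0;-1 0 0 0 0 0 0;-1 0 0 0 0 0 0;-1 0 0 0 0 0 0;-1 0 0 0 0 0 0;-1 0 0 0 0 0 0;-1 0 0 0 0 0 0;-1 0 0 0 0 0 0' 15
python3 -c "
import numpy as np
t=np.radians(12+np.arange(0,81,5));p=.17*np.c_[-np.cos(t),np.sin(t)];print((np.diff(p,axis=0)*1e4).round().astype(int).tolist())"
```

```text
clock: 4.23
tool_pos: [0.4523, 0.1849, 0.0753]
eef_rot: [0.999, 0.051, 0.0, 0.0]
contact_force: [-0.2, 0.1, -0.4]
opening: 0.42
finger_force: 0.0
[[37, 144], [50, 140], [62, 135], [73, 129], [84, 122], [94, 114], [104, 106], [113, 96], [121, 86], [128, 75], [134, 64], [139, 52], [143, 40], [146, 27], [148, 14], [148, 1]]
```

```bash
python3 -m inch '-1 0 0 0 0 0 0;-1 0 0 0 0 0 0;-1 0 0 0 0 0 0'
python3 - <<'E'
from h import *
im,d=snapshot("wrist");cv2.imwrite("pics/w2.png",im[:,:,::-1])
E
```

```text
clock: 4.48
tool_pos: [0.4522, 0.1849, 0.0751]
eef_rot: [0.999, 0.051, -0.0, 0.0]
contact_force: [-0.3, 0.5, -0.2]
opening: 0.193
finger_force: 0.0
```

View pics/w2.png

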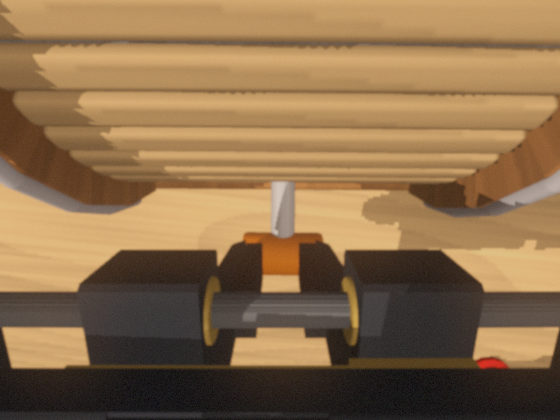

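The fingers (px 240–340, row 270) closed on the near side of the barrel (245–320, row 250) and missed it. I'll measure the offset.

```bash
python3 - <<'E'
from h import *
print(get_state()["tool_pos"])
for n in("wrist","side"):
    im,d=snapshot(n)
    if n=="side": cv2.imwrite("pics/side2.png",cv2.resize(im[50:190,230:420][:,:,::-1],None,fx=4,fy=4))
    v,u=np.nonzero(d>0);P=pts(n,np.c_[u,v],d[v,u])
    hsv=cv2.cvtColor(im,cv2.COLOR_RGB2HSV)[v,u]
    near=(abs(P[:,0]-.455)<.05)&(abs(P[:,1]-.18)<.06)&(P[:,2]>.05)&(P[:,2]<.12)
    o=near&(hsv[:,0]<18)&(hsv[:,1]>200)&(hsv[:,2]>110)&(P[:,0]<.472)
    k=near&(hsv[:,2]<70)&(P[:,2]<.11)
    for t,m in(("orange",o),("dark",k)):
        q=P[m]
        if len(q)>5:print(n,t,len(q),np.median(q,0).round(4),np.percentile(q,3,axis=0).round(4),np.percentile(q,97,axis=0).round(4))
E
```

```text
[0.45226159 0.1848865  0.07517409]
wrist orange 1092 [0.4559 0.1865 0.0904] [0.4452 0.1758 0.084 ] [0.4626 0.2009 0.0925]
wrist dark 524 [0.4629 0.1796 0.1054] [0.461  0.1691 0.098 ] [0.4657 0.2046 0.1098]
side orange 33 [0.4586 0.1651 0.0868] [0.4537 0.1622 0.0805] [0.4613 0.1965 0.0915]
side dark 21 [0.4634 0.1687 0.1031] [0.4527 0.1647 0.0912] [0.4655 0.1801 0.1094]
```

View pics/side2.png

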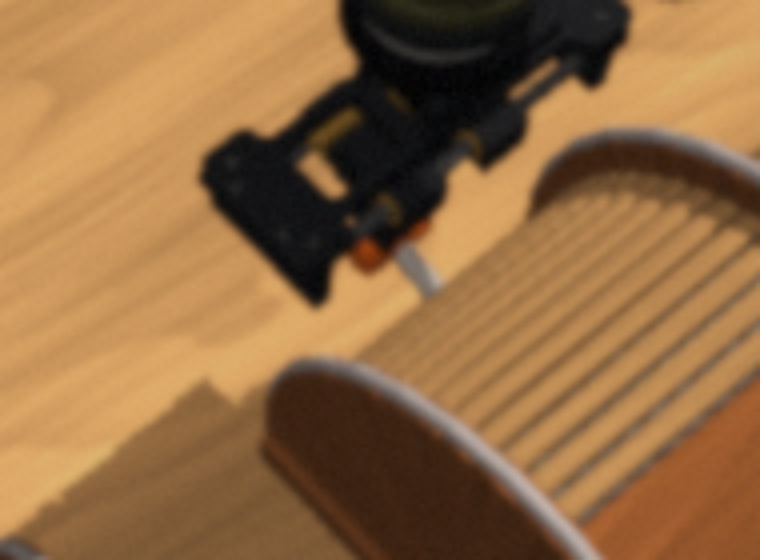

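```bash
python3 - <<'E'
from h import *
print(r.nose_length,[a for a in dir(r) if a[0]!='_'])
im,d=snapshot("wrist")
m=camera_model("wrist");V=np.array(m["view"]);print("cam",-V[:3,:3].T@V[:3,3])
for v,u in((262,240),(262,340),(258,240),(255,235),(252,345),(270,255),(270,325),(285,250),(300,240),(330,240),(240,284),(260,284)):
    print(u,v,im[v,u],pts("wrist",[[u,v]],d[v:v+1,u]).round(4), d[v,u])
E
```

```text
0.011 ['Unreachable', 'finish_job', 'nose_length']
cam [0.5178241  0.19236776 0.23978039]
240 262 [55 42 33] [[0.483  0.1986 0.164 ]] 0.08186108
340 262 [62 48 37] [[0.4887 0.1761 0.1716]] 0.073736705
240 258 [61 48 36] [[0.4839 0.1987 0.1636]] 0.082079135
235 255 [63 48 36] [[0.4859 0.1997 0.1668]] 0.07845517
345 252 [68 50 32] [[0.4886 0.1738 0.1651]] 0.08010146
255 270 [51 39 31] [[0.4612 0.1961 0.1224]] 0.12769917
325 270 [62 51 44] [[0.4864 0.1791 0.1713]] 0.074492514
250 285 [40 32 22] [[0.4628 0.1969 0.1375]] 0.11270429
240 300 [75 66 54] [[0.4788 0.1971 0.1743]] 0.0730598
240 330 [99 75 39] [[0.4719 0.1966 0.1751]] 0.07403489
284 240 [148  81  32] [[0.4615 0.1847 0.0877]] 0.16155584
284 260 [181 101  32] [[0.4528 0.1838 0.0913]] 0.16021806
```

```bash
python3 - <<'E'
from h import *
im,d=snapshot("wrist");print(get_state()["opening"])
for u in(255,284,310):
  for v in range(234,296,5):
    print(u,v,im[v,u],pts("wrist",[[u,v]],d[v:v+1,u]).round(4)[0])
E
```

```text
0.00313861428855379
255 234 [146  84  35] [0.4614 0.199  0.0829]
255 239 [186 103  35] [0.4603 0.1986 0.0868]
255 244 [71 49 32] [0.4624 0.1979 0.0988]
255 249 [62 42 31] [0.4626 0.1975 0.1049]
255 254 [61 43 34] [0.4632 0.1971 0.1118]
255 259 [53 38 24] [0.4628 0.1967 0.116 ]
255 264 [54 40 30] [0.4627 0.1964 0.1204]
255 269 [47 32 25] [0.4629 0.1961 0.1252]
255 274 [47 30 24] [0.4627 0.1958 0.1288]
255 279 [42 29 24] [0.4627 0.1955 0.1327]
255 284 [38 28 26] [0.4631 0.1953 0.1369]
255 289 [40 34 25] [0.4631 0.195  0.1403]
255 294 [54 49 43] [0.4792 0.1941 0.1719]
284 234 [155 139 128] [0.4631 0.1848 0.0836]
284 239 [146  87  48] [0.4619 0.1847 0.0872]
284 244 [73 48 31] [0.4629 0.1849 0.0967]
284 249 [59 42 30] [0.4623 0.1849 0.1011]
284 254 [57 42 27] [0.4627 0.185  0.1079]
284 259 [61 43 32] [0.4627 0.1851 0.1129]
284 264 [54 38 26] [0.4619 0.185  0.116 ]
284 269 [47 35 22] [0.4594 0.1848 0.1154]
284 274 [41 29 18] [0.4578 0.1846 0.1165]
284 279 [50 34 22] [0.4553 0.1844 0.116 ]
284 284 [44 33 25] [0.4626 0.1853 0.1341]
284 289 [42 29 23] [0.463  0.1854 0.1384]
284 294 [54 47 43] [0.4797 0.1876 0.1716]
310 234 [128  75  38] [0.4638 0.1718 0.0819]
310 239 [142  79  34] [0.4629 0.1721 0.0866]
310 244 [99 59 37] [0.4654 0.1736 0.1   ]
310 249 [61 48 35] [0.465  0.174  0.1051]
310 254 [58 46 35] [0.465  0.1745 0.1107]
310 259 [53 42 32] [0.465 0.175 0.116]
310 264 [52 36 29] [0.4651 0.1754 0.1209]
310 269 [49 37 27] [0.4658 0.176  0.1269]
310 274 [48 39 33] [0.4649 0.1761 0.1292]
310 279 [104  80  43] [0.4649 0.1765 0.1332]
310 284 [113  86  40] [0.4801 0.1812 0.1663]
310 289 [106  79  32] [0.4788 0.1811 0.1665]
310 294 [57 51 47] [0.481  0.1819 0.1729]
```

The fingers are fully closed, and the depth picture puts their tips at z≈0.096. That is about 30 mm higher than the TCP reading implies, so they are just above the barrel. I'll reopen, go down 30 mm and pinch.

```bash
python3 -m inch '0.7 0 0 0 0 0 0;0.7 0 0 0 0 0 0;0.7 0 0 0 0 0 0;0.7 0 0 0 0 0 0;0.7 0 0 0 0 0 0;0.7 0 0 0 0 0 0;0.7 0 0 0 0 0 0;0.7 0 0 0 0 0 0;0.7 0 0 0 0 0 0;0.7 0 0 0 0 0 0;0.7 0 0 0 0 0 0'
python3 -m inch '0.7 0 0 0.01 0 0 0;0.7 0 0 0.01 0 0 0;0.7 0 0 0.009 0 0 0;0.7 0 0 0 0 0 0'
python3 -m inch '-1 0 0 0 0 0 0;-1 0 0 0 0 0 0;-1 0 0 0 0 0 0;-1 0 0 0 0 0 0;-1 0 0 0 0 0 0;-1 0 0 0 0 0 0;-1 0 0 0 0 0 0;-1 0 0 0 0 0 0;-1 0 0 0 0 0 0' 15
```

```text
clock: 5.65
tool_pos: [0.4523, 0.1849, 0.0752]
eef_rot: [0.999, 0.051, 0.0, 0.0]
contact_force: [-0.3, 0.3, -0.2]
opening: 0.817
finger_force: 0.0
clock: 5.98
tool_pos: [0.4515, 0.1846, 0.0448]
eef_rot: [0.999, 0.051, -0.001, 0.001]
contact_force: [-0.8, -0.2, 0.0]
opening: 0.849
finger_force: 0.0
clock: 6.73
tool_pos: [0.4526, 0.1839, 0.0464]
eef_rot: [0.999, 0.05, 0.0, 0.001]
contact_force: [0.8, -3.8, 4.8]
opening: 0.454
finger_force: 15.0
```

Gripped: 40 mm opening at 15 N. I'll raise it along the arc in stages.

```bash
python3 -m inch '-1 0.0018 0 -0.0072 0 0 0;-1 0.0019 0 -0.0072 0 0 0;-1 0.0025 0 -0.007 0 0 0;-1 0.0025 0 -0.007 0 0 0;-1 0.0031 0 -0.0068 0 0 0;-1 0.0031 0 -0.0067 0 0 0;-1 0.0036 0 -0.0065 0 0 0;-1 0.0037 0 -0.0064 0 0 0;-1 0 0 0 0 0 0'
```

```text
clock: 7.48
tool_pos: [0.474, 0.1859, 0.1023]
eef_rot: [0.999, 0.05, -0.001, 0.001]
contact_force: [-0.8, -4.2, -0.9]
opening: 0.454
finger_force: 15.0
```

```bash
python3 -m inch '-1 0.0042 0 -0.0061 0 0 0;-1 0.0042 0 -0.0061 0 0 0;-1 0.0047 0 -0.0057 0 0 0;-1 0.0047 0 -0.0057 0 0 0;-1 0.0052 0 -0.0053 0 0 0;-1 0.0052 0 -0.0053 0 0 0;-1 0.0056 0 -0.0048 0 0 0;-1 0.0057 0 -0.0048 0 0 0;-1 0.006 0 -0.0043 0 0 0;-1 0.0061 0 -0.0043 0 0 0;-1 0 0 0 0 0 0'
python3 - <<'E'
from h import *
for n in("scene","side","wrist"):
    im,d=snapshot(n);cv2.imwrite(f"pics/{n}3.png",im[:,:,::-1])
E
```

```text
clock: 8.4
tool_pos: [0.5259, 0.1908, 0.155]
eef_rot: [0.999, 0.05, -0.0, 0.001]
contact_force: [-2.1, -6.2, 3.2]
opening: 0.45
finger_force: 15.0
```

View pics/side3.png

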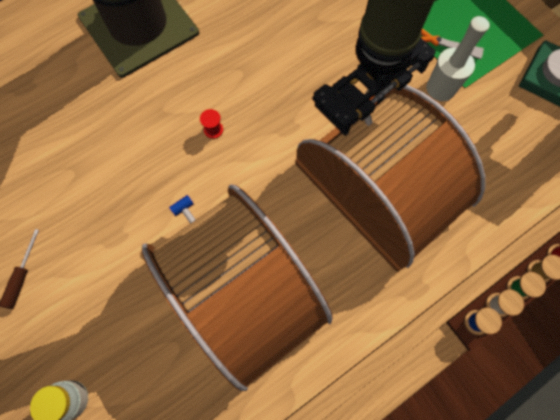

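The side view shows the pull in the fingers (370,115) and the shutter part-way up, with the blue one still shut. I'll continue to the stop.

```bash
python3 -m inch '-1 0.0064 0.0003 -0.0038 0 0 0;-1 0.0064 0.0003 -0.0037 0 0 0;-1 0.0067 0.0002 -0.0032 0 0 0;-1 0.0067 0 -0.0032 0 0 0;-1 0.0069 0 -0.0026 0 0 0;-1 0.007 0 -0.0026 0 0 0;-1 0.0071 0 -0.002 0 0 0;-1 0.0072 0 -0.002 0 0 0;-1 0.0073 0 -0.0013 0 0 0;-1 0.0073 0 -0.0013 0 0 0;-1 0.0074 0 -0.0007 0 0 0;-1 0.0074 0 -0.0007 0 0 0;-1 0 0 0 0 0 0'
```

```text
clock: 9.63
tool_pos: [0.6112, 0.1988, 0.1815]
eef_rot: [0.999, 0.05, 0.001, 0.0]
contact_force: [0.6, -6.8, 0.3]
opening: 0.451
finger_force: 15.0
```

```bash
python3 -m inch '-1 0.006 0 0 0 0 0;-1 0.006 0 0 0 0 0;-1 0 0 0 0 0 0'
```

```text
clock: 9.88
tool_pos: [0.6222, 0.1999, 0.1815]
eef_rot: [0.999, 0.051, 0.001, 0.001]
contact_force: [1.6, -5.9, 0.3]
opening: 0.45
finger_force: 15.0
```

```bash
python3 -m inch '0.6 0 0 0 0 0 0;0.6 0 0 0 0 0 0;0.6 0 0 0 0 0 0;0.6 0 0 0 0 0 0;0.6 0 0 0 0 0 0;0.6 0 0 0 0 0 0;0.6 0 0 0 0 0 0;0.6 0 0 0 0 0 0;0.6 0 0 -0.02 0 0 0;0.6 0 0 -0.035 0 0 0;0.6 0 0 -0.035 0 0 0;0.6 0 0 -0.035 0 0 0;0.6 0 0 0 0 0 0'
python3 -m inch '0.6 -0.035 0 0 0 0 0;0.6 -0.035 0 0 0 0 0;0.6 -0.035 0 0 0 0 0;0.6 -0.035 0 0 0 0 0;0.6 -0.035 0 0 0 0 0;0.6 0 0 0 0 0 0;0.6 0 0 0 0 0 0'
python3 - <<'E'
from h import *
for n in("scene","side"):
    im,d=snapshot(n);cv2.imwrite(f"pics/{n}4.png",im[:,:,::-1])
    v,u=np.nonzero(d>0);P=pts(n,np.c_[u,v],d[v,u]);hsv=cv2.cvtColor(im,cv2.COLOR_RGB2HSV)[v,u]
    for t,m in(("or",(hsv[:,0]<18)&(hsv[:,1]>200)&(hsv[:,2]>120)&(abs(P[:,1]-.2)<.05)&(P[:,2]>.198)&(P[:,2]<.24)),("bl",(hsv[:,0]>100)&(hsv[:,0]<125)&(hsv[:,1]>120)&(abs(P[:,1]+.144)<.06)&(P[:,2]>.05))):
        if m.sum()>5: print(n,t,m.sum(),P[m].mean(0).round(4))
E
```

```text
clock: 10.97
tool_pos: [0.6247, 0.2034, 0.3134]
eef_rot: [0.999, 0.051, 0.007, -0.003]
contact_force: [-0.3, 1.2, 1.2]
opening: 0.798
finger_force: 0.0
clock: 11.55
tool_pos: [0.4453, 0.1833, 0.3058]
eef_rot: [0.999, 0.052, -0.0, 0.0]
contact_force: [0.6, 1.0, 0.8]
opening: 0.801
finger_force: 0.0
scene or 223 [0.6199 0.1984 0.2243]
scene bl 205 [ 0.4559 -0.1439  0.0902]
side or 302 [0.625  0.1974 0.2238]
side bl 183 [ 0.4609 -0.1446  0.0897]
```

View pics/side4.png

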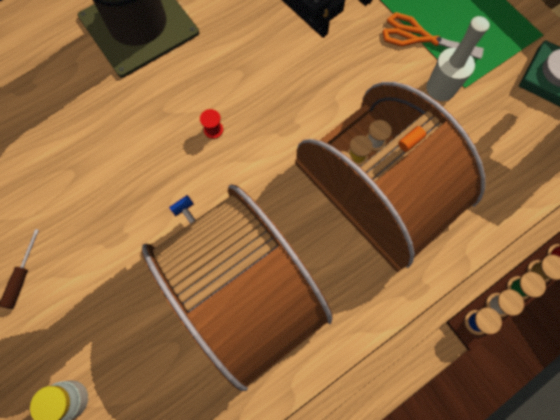

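The case is open with its pull on top (412,138) at x≈0.622, the open stop. The blue pull hasn't moved and the arm is clear.

```bash
python3 -c "
from plant import r
print(r.finish_job())"
```

```text
the job is handed in; nothing more can be done
None
```

The thread case is open: its shutter rests at about 1.4 rad by my camera reading and has been let go. The blue-pull case is still shut, the arm is clear, and I handed the job in at about 12 s; no verdict came back.

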